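# Cold chisel with a straightedge for the evidence photograph

## Robot

A 7-joint arm with a two-finger parallel gripper is mounted at the origin on the work surface. World frame = base frame: x ahead of the robot, y to its left, z up, the work surface at z = 0. Lengths are in m, angles in rad, forces in N, time in s.
With the tool pointing down it reaches from about 0.425 to 0.95 m from the base axis. Payload 4.7 kg.
Tool frame: the origin (TCP) lies midway between the tips of the shut fingers; the grasp point (between the pads) lies 19 mm behind it; z points along the fingers, y is the line along which they close (so a half turn about z gives the same grasp; the last joint's range is limited). The gripper opens to 85 mm and grips with 20 to 120 N. Pads are 22 mm wide; open, the fingers measure 114 mm over their backs; the gripper's body (76 mm by 85 mm) begins 54 mm behind the grasp point. The pads swing forward as they close: fully open they stand 13 mm farther back than shut.
Start: joints at [-1.271, 0.469, -0.049, 1.532, 0.024, 1.141, -0.082], TCP at [0.218, 0.639, 0.198] pointing down, gripper open.
Joint ranges: [-2.59, 2.59], [-0.33, 1.99], [-1.39, 1.29], [0.1, 2.45], [-1.04, 4.18], [0.21, 1.99], [-2.66, 2.66]. Speed limits (rad/s): [2.57, 2.57, 3.14, 3.14, 3.14, 3.14, 3.14].

## Interface

Orientations are given as a unit quaternion [w, x, y, z].
In Python, from cell import env, viewer gives the robot as it stands.
- The arm moves only by the tool step_arm, never from a script. Its argument "rows" is one flat list of numbers, 5 for each row, row after row: the opening, from -1 (shut) to 1 (fully open), then the shift along the tool's x, y, z in m, then the turn about the tool's z in degrees. A call has 1 to 20 rows; each row shifts and turns the commanded pose from where the row before left it, along the tool's axes as they then stand; what a row does not reach is not made up. A row lasts 1/10 s, in which the tool goes at most 50 mm and 8.59 degrees, less where a joint would pass 70% of its speed; a pose out of reach is approached as far as the arm can. A call is refused whole if a number of a shift passes 0.05 or a number of a turn 8.59, either way. A call with a gripper value outside its range is refused whole. The fingers move at their own pace and stop on an object; the grip force is fixed at half the most. Time passes only in rows, so rows that do not move let the fingers close. It gives the time, the measured TCP pose, the force, the opening and the grip force at its end, in the units of the state.
- env.get_state(): the state, without advancing time (a new reading comes with each control period).
- viewer.grab_frame(name): name is "scene" or "top" or "wrist"; returns the picture (384x512x3 uint8, red, green, blue); there is no depth.
- viewer.camera_info(name): a dict with "fx", "fy", "cx", "cy" (pixels), "rvec" (rotation vector, rad) and "tvec" (3), from world to camera coordinates, as OpenCV has them. Camera axes: x right, y down, z forward; pixel columns grow to the right and rows downward; lengths in m; the calibration is good to about 2 mm. A picture is of the moment at which its call begins: read the wrist's pose just before it. camera_info takes no time and is no camera call; for the wrist camera it gives the pose at the moment of the call.
- env.close_job(): hands the job in; it is judged then, once.
The state is a dict: "time": time; "qpos": joint angles; "qvel": joint speeds; "effort": joint torques, N m; "eef_pos": TCP position; "tool_rot": TCP orientation; "ft_force": force on the tool from outside, world axes, zero at the start; "torque": the same for the moment, N m; "opening": opening from 0.0 (shut) to 1.0 (fully open); "finger_force": force on a finger pad.
Only numpy, scipy, OpenCV 4.12 (cv2) and the standard library are available. Lean on these libraries where they do the work, as an engineer would, in place of code of your own. Each camera call takes 0.05 s, during which the arm holds its last target. There are 200 camera calls.

## Task

Pick the flat cold chisel out of the evidence tray, leaving the other things in the tray, and lay it flat in the middle of the white photo board, inside the four corner marks and lengthwise with them, setting it down rather than dropping it. Then lay the straightedge flat on the board and flush along one long side of the chisel, either side, so that it covers the whole of that side, again without dropping it. Leave the little jar on the board standing where it is.

Things in the scene. Friction and masses are not known exactly. Their poses are not given: they have to be found in the camera images.
- chisel: The target: flat cold chisel, a straight dark steel bar 130 mm long (x), 28 wide (y), 18 thick (z), about 0.4 kg; its last 40 mm towards +x thin to a 4 mm edge at full width, so both long sides are straight. Origin at its centre, 9 mm above what it lies on. Lies in the tray, in any of four places side by side, roughly along the tray's x.
- straightedge: Steel straightedge: flat base 180 mm long (x), 36 wide (y), 8 thick, ruled alike on both long edges; along its middle an upright black grip fin 90 mm long, 12 thick (y), its top 61 mm above the underside. Origin at the centre of the underside, z up; about 0.35 kg. Lies on the board on one side of the corner marks, the jar on the other side (either way round).
- board: White photo board, fixed, 240 mm (x) by 260 mm (y), 10 mm thick. Origin at the centre of its underside, on the table; its top is at z = 10 mm. Four thin black corner marks on top frame a field 160 mm (x) by 70 mm (y) about its centre. Board and tray stand side by side, either one on the left.
- tray: White plastic evidence tray, fixed, open on top, 260 mm (x) by 300 mm (y) outside, 40 mm high, walls and floor 5 mm. Origin at the centre of its underside, on the table. Holds the chisel and three other steel things side by side, about 66 mm apart, and two more lying across beyond their far (+x) ends.
- punch: A bystander: pointed punch, dark square bar 14 mm wide and thick with a round taper to a point, 137 mm long (x). Origin on its axis, about the middle. Lies in the tray, in any of four places side by side, roughly along the tray's x.
- wrench: A bystander: open-ended wrench, dark steel, 150 mm long (x), thin. Origin near its middle, at its underside. Lies in the tray, in any of four places side by side, roughly along the tray's x.
- padlock: A bystander: steel padlock lying flat, body 50 mm (x) by 40 mm (y) by 24 mm, round shackle towards +x, 85 mm long in all. Origin at mid thickness, near the middle. Lies in the tray, in any of four places side by side, roughly along the tray's x.
- prybar: A bystander: small dark steel pry bar, 140 mm long (x), 14 wide, 12 thick, a short hook at one end. Origin at the middle of its underside. Lies in the tray across its far (+x) end.
- hinge: A bystander: flat steel hinge, 70 mm long (x), 28 wide, 8 thick. Origin at the middle of its underside. Lies in the tray across its far (+x) end.
- jar: A bystander: small closed sample jar, 40 mm across, 50 mm high, standing on the board on the other side of the corner marks from the straightedge. Origin at the centre of its underside.
There are look-alikes about, which are no part of the job. Leave any green, pink or turquoise look-alike of the chisel alone.

How it is judged:
On the way, in this order (a step that is already met when the one before it is completed fails the run):
1. the chisel lies flat and released in the middle of the board, its centre within 30 mm of the board's centre and within 0.3 rad of the board's x axis (horizontal distance between chisel and board below 0.03 m and angle between the x axis of chisel and the x axis of board, either way round below 0.3 rad and angle between the z axis of chisel and the z axis of board, either way round below 0.08 rad and z of chisel in the frame of board below 0.0215 m and contact force between the fingers and chisel below 0.05 N), for 0.2 s.
2. the straightedge lies flat on the board, released, flush along a long side of the chisel (angle between the x axis of straightedge and the x axis of chisel, either way round below 0.03 rad and (y of straightedge in the frame of chisel between 0.0295 and 0.0345 m or y of straightedge in the frame of chisel between -0.0345 and -0.0295 m) and x of straightedge in the frame of chisel between -0.03 and 0.03 m and angle between straightedge's own z axis and vertical below 0.06 rad and z of straightedge in the frame of board below 0.0125 m and contact force between the fingers and straightedge below 0.05 N), for 0.2 s.
At the end, for the whole second after the job is handed in: Chisel flat on the board, centre within 40 mm of the board's, lengthwise within 0.3 rad; straightedge flat on the board along a long side of it, parallel within 0.03 rad, gap under 2.5 mm, centres within 30 mm lengthwise; both at rest and released; the five other things in the tray (all of step 2 and horizontal distance between chisel and board below 0.04 m and angle between the x axis of chisel and the x axis of board, either way round below 0.3 rad and angle between the z axis of chisel and the z axis of board, either way round below 0.08 rad and z of chisel in the frame of board below 0.0215 m and contact force between the fingers and chisel below 0.05 N and x of punch in the frame of tray between -0.13 and 0.13 m and y of punch in the frame of tray between -0.15 and 0.15 m and z of each of punch, wrench, padlock, prybar, hinge in the frame of tray below 0.035 m and x of wrench in the frame of tray between -0.13 and 0.13 m and y of wrench in the frame of tray between -0.15 and 0.15 m and x of padlock in the frame of tray between -0.13 and 0.13 m and y of padlock in the frame of tray between -0.15 and 0.15 m and x of prybar in the frame of tray between -0.13 and 0.13 m and y of prybar in the frame of tray between -0.15 and 0.15 m and x of hinge in the frame of tray between -0.13 and 0.13 m and y of hinge in the frame of tray between -0.15 and 0.15 m and linear speed of each of chisel, straightedge below 0.01 m/s); the robot touches nothing.
It fails at once if the jar is moved more than 25 mm or tipped (distance of jar from where it was at the start of the episode above 0.025 m or angle between jar's own z axis and vertical above 0.4 rad).
It fails at once if another thing from the tray is lifted out (more than 80 mm above the table) (height (world z) of any of punch, wrench, padlock, prybar, hinge above 0.08 m).
It fails at once if the chisel is let go in the air (its centre more than 60 mm above the table with nothing of the robot touching it) (contact force between each of the fingers, the arm and chisel below 0.01 N and height (world z) of chisel above 0.06 m).
It fails at once if the straightedge is let go in the air (its underside more than 50 mm above the table with nothing of the robot touching it) (contact force between each of the fingers, the arm and straightedge below 0.01 N and height (world z) of straightedge above 0.05 m).
It also fails if it takes over 58 s, if anything falls off the work surface, if the arm or the gripper's body presses on something with over 40 N, if the wrist force passes 120 N, or if a joint passes its speed limit or range.

## Working session

There is one attempt and no reset: what is moved stays moved. The work goes in short steps, Python scripts to look and compute and a tool call to move; the robot and the scene stay as the last step left them, time stands still between calls to the robot, and variables do not carry over. Pictures are saved under pics/ and viewed, at most 10 in all, crops included, and the job is handed in when it is done.

Besides the shell and the picture viewer there is one more tool, called after "Emit:" as name(argument=value, ...), one argument or row to a line, values as JSON. step_arm: Moves the arm, as the interface text tells. Its arguments: {"type":"object","properties":{"rows":{"type":"array"}},"required":["rows"]}

```bash
mkdir -p pics; cat > h.py <<'E'
import numpy as np, cv2, json
from cell import env, viewer
def grab(n,f):
    s=env.get_state(); ci=viewer.camera_info(n); im=viewer.grab_frame(n)
    cv2.imwrite(f'pics/{f}.png',im[:,:,::-1])
    json.dump({k:np.asarray(v).tolist() for k,v in ci.items()},open(f'pics/{f}.json','w'))
    return im,ci,s
def load(f): return json.load(open(f'pics/{f}.json'))
def ray(ci,u,v):
    R=cv2.Rodrigues(np.array(ci['rvec'],float))[0];t=np.array(ci['tvec'],float)
    d=R.T@np.array([(u-ci['cx'])/ci['fx'],(v-ci['cy'])/ci['fy'],1]);return -R.T@t,d
def onz(ci,u,v,z):
    o,d=ray(ci,u,v);return o+d*(z-o[2])/d[2]
def proj(ci,P):
    R=cv2.Rodrigues(np.array(ci['rvec'],float))[0]
    p=R@np.array(P,float)+np.array(ci['tvec']);return p[0]/p[2]*ci['fx']+ci['cx'],p[1]/p[2]*ci['fy']+ci['cy']
def tri(a,b):
    (o1,d1),(o2,d2)=a,b
    A=np.stack([d1,-d2],1);x=np.linalg.lstsq(A,o2-o1,rcond=None)[0]
    p,q=o1+d1*x[0],o2+d2*x[1];return (p+q)/2,np.linalg.norm(p-q)
E
python3 - <<'E'
from h import *
ims=[]
for n in ['scene','top','wrist']:
    im,ci,s=grab(n,n+'0');ims.append(im);o,d=ray(ci,256,192);print(n,o.round(3),d.round(3),ci['fx'])
print(s['eef_pos'],s['tool_rot'],s['time'],s['opening'])
cv2.imwrite('pics/top0b.png',cv2.resize(cv2.imread('pics/top0.png'),(800,600),interpolation=cv2.INTER_CUBIC))
E
```

```text
scene [ 0.841 -0.525  1.04 ] [-0.344  0.387 -0.856] 401.581142276073
top [ 0.202 -0.096  1.423] [ 0.196 -0.018 -0.981] 480.20817127019194
wrist [0.152 0.66  0.373] [ 0.245 -0.065 -0.968] 298.4845499846976
[0.21775414 0.6382929  0.19674606] [-1.23394079e-04  1.63655632e-01  9.86517127e-01 -8.81065544e-04] 0.1 1.001406057254645
```

View pics/top0b.png

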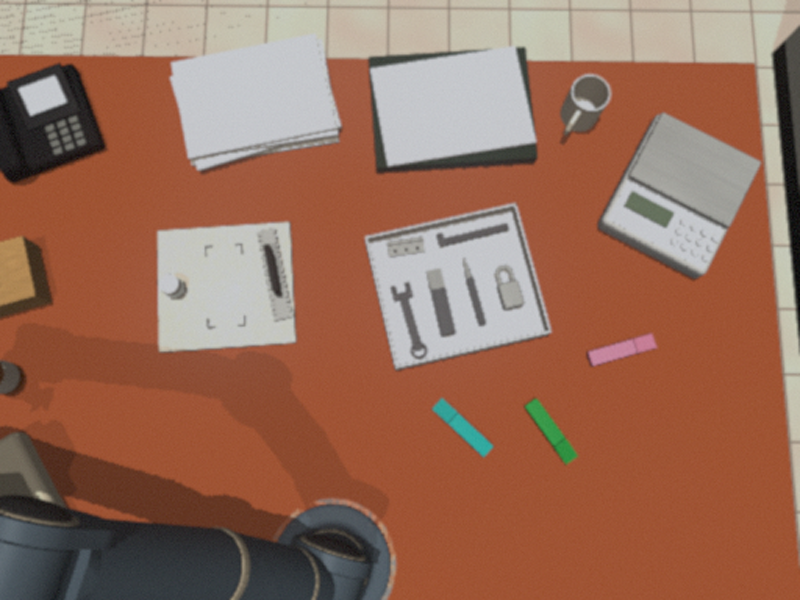

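View pics/scene0.png

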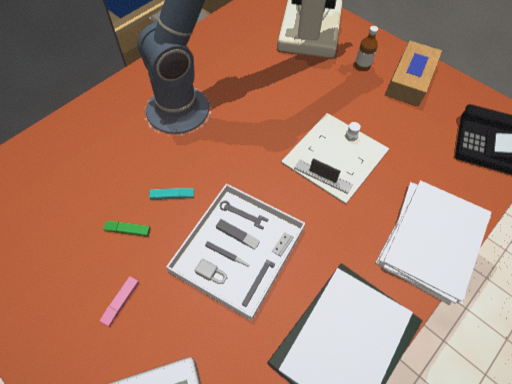

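The top view shows the board at about (226,287), the jar at (174,286) on its +y side and the straightedge at (275,275) on its -y side. The tray holds, left to right, the wrench, chisel (440,302), punch and padlock. The thin end of the chisel points to +x. The scene view agrees. Next I make a closer crop of both.

```bash
python3 - <<'E'
import cv2,numpy as np
t=cv2.imread('pics/top0.png')[130:240,95:355]; s=cv2.imread('pics/scene0.png')[110:260,205:395]
a=cv2.resize(t,None,fx=3,fy=3,interpolation=cv2.INTER_CUBIC)
cv2.imwrite('pics/tc.png',a)
s=cv2.resize(s,None,fx=4,fy=4,interpolation=cv2.INTER_CUBIC);cv2.imwrite('pics/sc.png',s);print(a.shape,s.shape)
from h import *
c=load('top0')
for n,(u,v,z) in dict(board=(226,287,.01),edge=(275,275,.02),chis=(440,302,.02),ctop=(433,270,.01),cbot=(446,334,.02)).items(): print(n,onz(c,u*.64,v*.64,z).round(3))
E
```

```text
(330, 780, 3) (600, 760, 3)
board [0.506 0.213 0.01 ]
edge [0.529 0.118 0.02 ]
chis [ 0.479 -0.198  0.02 ]
ctop [ 0.544 -0.186  0.01 ]
cbot [ 0.418 -0.209  0.02 ]
```

View pics/tc.png

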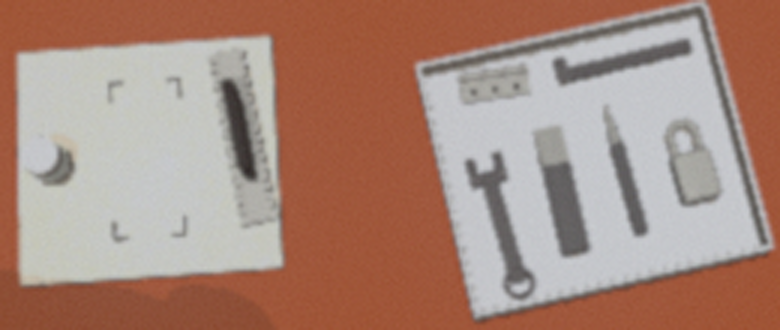

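View pics/sc.png

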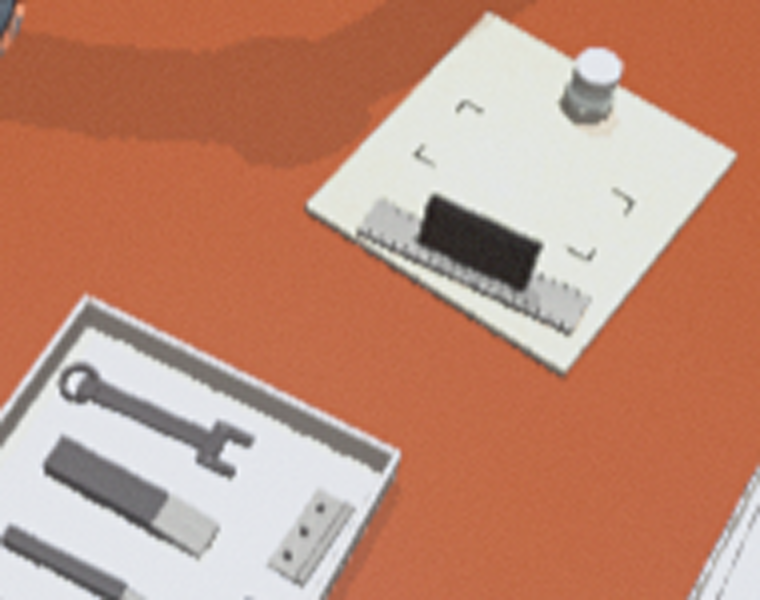

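The crops show the chisel's top-face corners and the marks clearly in both views. Chisel rear end: top crop (562,255)-(588,250), scene crop (65,437)/(45,462). I triangulate these.

```bash
python3 - <<'E'
from h import *
ct,cs=load('top0'),load('scene0')
P=dict(mBL=((115,239),(462,103)),mBR=((187,234),(416,154)),mTL=((108,83),(632,207)),mTR=((182,79),(588,257)),
cRL=((562,255),(65,437)),cRR=((588,250),(45,462)),cSL=((538,165),(171,490)),cSR=((567,160),(152,524)),
sBL=((245,226),(384,199)),sBR=((273,218),(357,232)),sTL=((211,54),(591,296)),sTR=((240,48),(571,333)))
for k,(a,b) in P.items():
    ua,va=95+(a[0]+.5)/3-.5,130+(a[1]+.5)/3-.5; ub,vb=205+(b[0]+.5)/4-.5,110+(b[1]+.5)/4-.5
    p,e=tri(ray(ct,ua,va),ray(cs,ub,vb)); print(k,p.round(4),round(e*1e3,1))
s=env.get_state()
R=__import__('scipy.spatial.transform',fromlist=['Rotation']).Rotation.from_quat(s['tool_rot'],scalar_first=True).as_matrix()
print(R.round(3))
E
```

```text
mBL [0.4284 0.2446 0.0091] 1.7
mBR [0.4349 0.1742 0.0124] 5.4
mTL [0.5893 0.2613 0.0032] 0.2
mTR [0.5936 0.1864 0.0159] 7.1
cRL [ 0.4168 -0.1978  0.015 ] 4.1
cRR [ 0.4219 -0.2229  0.0179] 5.1
cSL [ 0.5045 -0.1757  0.0222] 0.9
cSR [ 0.5113 -0.2037  0.0193] 1.9
sBL [0.4447 0.1184 0.0155] 10.4
sBR [0.4506 0.0878 0.0097] 0.2
sTL [0.618  0.1567 0.0209] 5.4
sTR [0.626  0.1277 0.0116] 1.5
[[-0.946  0.323 -0.   ]
 [ 0.323  0.946 -0.001]
 [-0.    -0.002 -1.   ]]
```

Emit:
step_arm(
  rows=[1, 0, 0, 0, -8.08, 1, 0, 0, 0, -8.08, 1, 0, 0, 0, -8.08, 1, 0, 0, 0, -8.08, 1, -0.0164, -0.045, 0, 0, 1, -0.0164, -0.045, 0, 0, 1, -0.0164, -0.045, 0, 0, 1, -0.0164, -0.045, 0, 0, 1, -0.0164, -0.045, 0, 0, 1, -0.0164, -0.045, 0, 0, 1, -0.0164, -0.045, 0, 0, 1, -0.0164, -0.045, 0, 0, 1, -0.0164, -0.045, 0, 0, 1, -0.0164, -0.045, 0, 0, 1, -0.0164, -0.045, 0, 0],
)

```text
time: 1.65
eef_pos: [0.5094, 0.1978, 0.1977]
tool_rot: [0.0, -0.117, 0.993, 0.0]
ft_force: [0.7, 1.4, 0.5]
opening: 0.999
finger_force: 0.0
```

```bash
python3 - <<'E'
from h import *
im,ci,s=grab('wrist','wb');print(s['eef_pos'],s['tool_rot'],s['time'])
E
```

```text
[0.50937041 0.19775144 0.19770233] [ 5.41449582e-06 -1.17438072e-01  9.93080206e-01  6.29218413e-05] 1.65
```

Emit:
step_arm(
  rows=[0.2, 0.0134, -0.042, 0, 0, 0.2, 0.0134, -0.042, 0, 0, 0.2, 0.0134, -0.042, 0, 0, 0.2, 0.0134, -0.042, 0, 0, 0.2, 0.0134, -0.042, 0, 0, 0.2, 0.0134, -0.042, 0, 0, 0.2, 0.0134, -0.042, 0, 0, 0.2, 0.0134, -0.042, 0, 0, 0.2, 0.0134, -0.042, 0, 0, 0.2, 0, 0, 0, 0, 0.2, 0, 0, 0, 0],
)

```text
time: 2.8
eef_pos: [0.4792, -0.1966, 0.1974]
tool_rot: [-0.0, -0.116, 0.993, 0.0]
ft_force: [0.3, 0.6, 0.1]
opening: 0.604
finger_force: 0.0
```

```bash
python3 - <<'E'
from h import *
im,ci,s=grab('wrist','wc');print(s['eef_pos'],s['tool_rot'],s['time'],s['opening'])
a=cv2.imread('pics/wb.png');b=cv2.imread('pics/wc.png')
cv2.imwrite('pics/wbc.png',np.hstack([cv2.resize(x[0:384,56:456],(400,384)) for x in (a,b)]))
E
```

```text
[ 0.47917538 -0.19663477  0.1973941 ] [-2.64046777e-04 -1.16126156e-01  9.93234393e-01  2.94282946e-04] 2.8 0.6042731738453494
```

View pics/wbc.png

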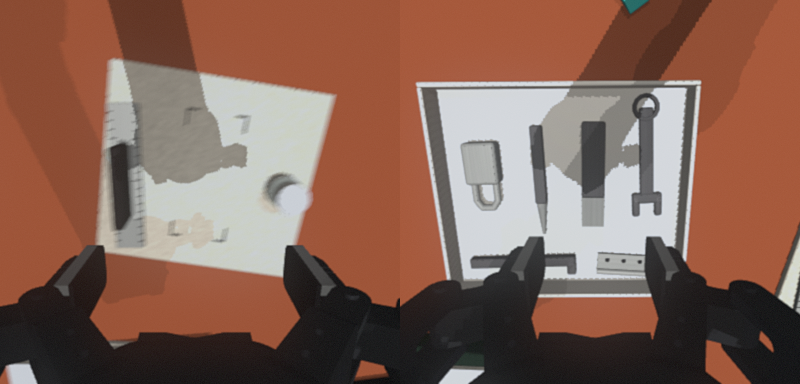

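The wrist view (right half) shows the chisel upright in the image. Its rear edge runs (582-606,121), its shoulder (582-604,198) and its tip sits at v=226, between the punch on the left and the wrench on the right. On the left, the straightedge and jar stand clear of the marks.

```bash
python3 - <<'E'
from h import *
c=load('wc'); ct=load('top0')
g=cv2.cvtColor(cv2.imread('pics/wc.png'),cv2.COLOR_BGR2GRAY).astype(int)
for v in (130,150,170,190,205,218): print(v,g[v,230:272].tolist())
print(g[112:130,250].tolist(), g[216:236,250].tolist())
top=lambda u,v:ray(ct,95+(u+.5)/3-.5,130+(v+.5)/3-.5)
for n,w,t in (('RL',(262,121.5),(562,255)),('RR',(238,121.5),(588,250)),('SL',(260,198),(538,165)),('SR',(238,198),(567,160))):
    p,e=tri(ray(c,*w),top(*t)); print(n,p.round(4),round(e*1e3,1),onz(c,*w,.023).round(4))
print(onz(c,249,226.5,.014).round(4))
E
```

```text
130 [163, 163, 163, 163, 164, 162, 144, 103, 71, 70, 71, 71, 71, 74, 73, 71, 70, 69, 70, 70, 63, 61, 62, 62, 63, 61, 62, 61, 61, 63, 60, 88, 127, 134, 131, 131, 130, 130, 130, 130, 131, 130]
150 [162, 162, 164, 163, 159, 144, 126, 97, 68, 61, 64, 65, 63, 65, 64, 63, 64, 64, 61, 63, 64, 62, 62, 64, 63, 62, 61, 63, 62, 62, 70, 101, 129, 131, 130, 130, 129, 130, 130, 130, 131, 131]
170 [131, 131, 132, 132, 130, 132, 128, 104, 72, 63, 65, 65, 66, 67, 66, 65, 66, 65, 65, 65, 66, 65, 63, 66, 66, 62, 64, 64, 63, 63, 84, 119, 130, 132, 128, 131, 154, 198, 211, 216, 215, 215]
190 [215, 213, 214, 214, 213, 216, 212, 171, 96, 64, 66, 68, 68, 67, 69, 69, 69, 74, 79, 91, 92, 96, 96, 95, 95, 93, 94, 95, 91, 92, 143, 210, 218, 216, 215, 215, 214, 214, 213, 213, 214, 215]
205 [215, 215, 215, 215, 214, 216, 211, 188, 158, 151, 151, 149, 149, 149, 150, 150, 149, 146, 149, 152, 152, 151, 149, 149, 153, 151, 150, 149, 147, 156, 185, 214, 215, 214, 216, 213, 215, 214, 215, 215, 214, 215]
218 [214, 214, 215, 214, 215, 215, 214, 195, 161, 151, 152, 151, 150, 151, 149, 150, 148, 148, 150, 154, 154, 152, 149, 151, 151, 152, 151, 149, 148, 167, 205, 216, 215, 215, 215, 215, 214, 214, 214, 215, 214, 215]
[164, 164, 164, 163, 164, 163, 164, 165, 158, 106, 67, 69, 70, 70, 70, 69, 66, 66] [153, 152, 154, 154, 154, 154, 154, 154, 152, 154, 181, 212, 216, 215, 214, 214, 215, 214, 214, 215]
RL [ 0.4162 -0.1984  0.0165] 2.6 [ 0.417  -0.1977  0.023 ]
RR [ 4.237e-01 -2.258e-01 -3.000e-04] 1.8 [ 0.4233 -0.2243  0.023 ]
SL [ 0.5087 -0.1765  0.0073] 1.6 [ 0.5054 -0.1783  0.023 ]
SR [ 0.5094 -0.2041  0.0284] 1.4 [ 0.5115 -0.2044  0.023 ]
[ 0.548 -0.182  0.014]
```

Emit:
step_arm(
  rows=[0.2, 0, -0.0015, 0.04, 0, 0.2, 0, 0, 0.04, 0, 0.2, 0, 0, 0.04, 0, 0.2, 0, 0, 0.03, 0, 0.2, 0, 0, 0.02, 0, 0.2, 0, 0, 0.015, 0, 0.2, 0, 0, 0.005, 0, 0.2, 0, 0, 0, 0, 0.2, 0, 0, 0, 0],
)

```text
time: 3.75
eef_pos: [0.4808, -0.1969, 0.0083]
tool_rot: [0.001, -0.118, 0.993, -0.0]
ft_force: [-0.8, 0.2, 0.1]
opening: 0.601
finger_force: 0.0
```

Emit:
step_arm(
  rows=[-1, 0, 0, 0, 0, -1, 0, 0, 0, 0, -1, 0, 0, 0, 0, -1, 0, 0, 0, 0, -1, 0, 0, 0, 0, -1, 0, 0, 0, 0, -1, 0, 0, 0, 0, -1, 0, 0, 0, 0],
)

```text
time: 4.55
eef_pos: [0.4799, -0.1976, 0.0076]
tool_rot: [-0.0, -0.117, 0.993, 0.0]
ft_force: [-0.6, -0.2, -0.1]
opening: 0.003
finger_force: 0.0
```

Emit:
step_arm(
  rows=[-1, 0, 0, -0.01, 0, -1, 0, 0, -0.02, 0, -1, 0, 0, -0.03, 0, -1, 0, 0, -0.03, 0, -1, 0, 0, -0.03, 0, -1, 0, 0, -0.02, 0, -1, 0, 0, 0, 0, -1, 0, 0, 0, 0],
)

```text
time: 5.35
eef_pos: [0.4799, -0.1975, 0.1481]
tool_rot: [0.0, -0.117, 0.993, -0.0]
ft_force: [-0.1, -0.3, -1.0]
opening: -0.001
finger_force: 0.0
```

```bash
python3 - <<'E'
from h import *
im,ci,s=grab('scene','s1');im2,c2,s=grab('wrist','w1')
a=cv2.resize(im[100:292,150:406],(400,300));b=cv2.resize(im2,(400,300))
cv2.imwrite('pics/m1.png',np.hstack([a,b])[:,:,::-1])
# proposed geometry
th=.09
print(s['eef_pos'])
E
```

```text
[ 0.4793155  -0.1973233   0.14728358]
```

View pics/m1.png

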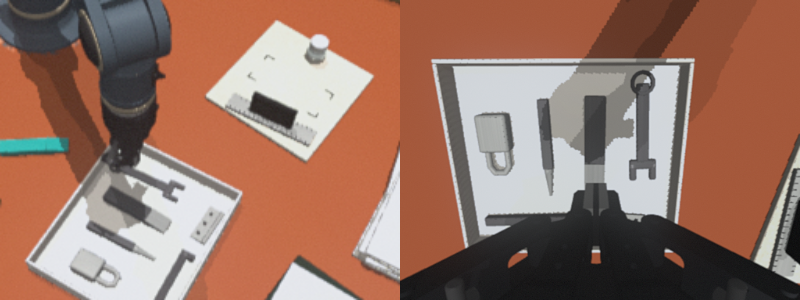

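The fingers closed on nothing. In the scene view the chisel still lies in its place, with the gripper tip at about crop (125,165), nearer the robot than I expected. I check where the cameras put the TCP.

```bash
python3 - <<'E'
from h import *
s=env.get_state(); p=s['eef_pos']
print(p,s['qpos'].round(3))
for n in('s1','w1'): print(n,np.round(proj(load(n),p),1), np.round(proj(load(n),[.42,-.211,.023]),1),np.round(proj(load(n),[.5085,-.1914,.023]),1))
a=cv2.imread('pics/s1.png')[150:260,170:320];b=cv2.imread('pics/w1.png')[90:290,160:360]
cv2.imwrite('pics/m2.png',np.hstack([cv2.resize(a,(400,293)),cv2.resize(b,(293,293))]))
E
```

```text
[ 0.47911277 -0.19724291  0.14681118] [ 0.074  0.272  0.283  1.972 -0.095  0.912  2.212]
s1 [234.4 210.1] [217.4 221.4] [244.7 236.6]
w1 [250.7 227.3] [250.8 122.7] [249.3 211. ]
```

View pics/m2.png

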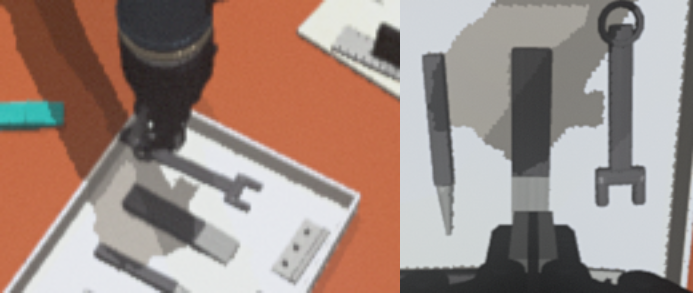

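In the scene crop the finger tips sit at about (165,145), which is picture pixel (232,204), above the predicted (234,210). In the wrist crop they sit at (530,210), pixel (248.7,233), against a predicted 227. I triangulate the actual tips.

```bash
python3 - <<'E'
from h import *
w,s=load('w1'),load('s1')
for a in ((248.7,232),(248.7,235)):
  for b in ((232,204),(233,206),(235,204)): 
    p,e=tri(ray(w,*a),ray(s,*b));print(a,b,p.round(4),round(e*1e3,1))
# wrist tip vs z on assumed xy
for dz in (0,.01,.02,.03): print(dz,np.round(proj(w,[.4791,-.1972,.1468+dz]),1),np.round(proj(s,[.4791,-.1972,.1468+dz]),1))
# bystander check of camera z: scene+wrist(w1) on chisel corners
E
```

```text
(248.7, 232) (232, 204) [ 0.4727 -0.1993  0.1721] 1.6
(248.7, 232) (233, 206) [ 0.4756 -0.1988  0.1649] 1.3
(248.7, 232) (235, 204) [ 0.4757 -0.1959  0.1682] 8.1
(248.7, 235) (232, 204) [ 0.4736 -0.1995  0.1738] 0.7
(248.7, 235) (233, 206) [ 0.4764 -0.1989  0.1667] 0.4
(248.7, 235) (235, 204) [ 0.4765 -0.1961  0.1699] 7.2
0 [250.8 227.3] [234.4 210.1]
0.01 [250.8 233.4] [234.3 208.2]
0.02 [250.9 240.2] [234.2 206.2]
0.03 [250.9 247.8] [234.1 204.3]
```

The real tips stand about 15–20 mm above the reported TCP, so the fingers shut just over the chisel. I'll go about 16 mm deeper and watch the force.

Emit:
step_arm(
  rows=[0.2, 0, 0, 0, 0, 0.2, 0, 0, 0, 0, 0.2, 0, 0, 0.04, 0, 0.2, 0, 0, 0.04, 0, 0.2, 0, 0, 0.03, 0, 0.2, 0, 0, 0.02, 0, 0.2, 0, 0, 0.01, 0, 0.2, 0, 0, 0.004, 0, 0.2, 0, 0, 0.003, 0, 0.2, 0, 0, 0.003, 0, 0.2, 0, 0, 0.003, 0, 0.2, 0, 0, 0.002, 0, 0.2, 0, 0, 0, 0],
)

```text
time: 6.75
eef_pos: [0.48, -0.1975, -0.0073]
tool_rot: [0.0, -0.117, 0.993, 0.0]
ft_force: [0.7, -0.0, -0.4]
opening: 0.599
finger_force: 0.0
```

Emit:
step_arm(
  rows=[0.2, 0, 0, 0.002, 0, 0.2, 0, 0, 0, 0, -1, 0, 0, 0, 0, -1, 0, 0, 0, 0, -1, 0, 0, 0, 0, -1, 0, 0, 0, 0, -1, 0, 0, 0, 0, -1, 0, 0, 0, 0],
)

```text
time: 7.55
eef_pos: [0.48, -0.1976, -0.0093]
tool_rot: [0.0, -0.117, 0.993, 0.0]
ft_force: [0.6, 0.9, -1.1]
opening: 0.001
finger_force: 0.0
```

```bash
python3 - <<'E'
from h import *
im,ci,s=grab('scene','s2');im2,c2,s=grab('wrist','w2');im3,c3,s=grab('top','t2')
print(s['eef_pos'],s['opening'],np.round(proj(ci,s['eef_pos']),1),np.round(proj(c2,s['eef_pos']),1),np.round(proj(c3,s['eef_pos']),1))
f=lambda i:cv2.resize(i,(400,300),interpolation=cv2.INTER_CUBIC)
# scene crop 100x75 at (190,185), wrist 200x150 at(150,110); top 100x75 at (230,150)
m=np.vstack([np.hstack([f(im[175:265,180:300]),f(im2[100:280,130:370])]),np.hstack([f(im3[150:225,235:335]),f(im)])])
cv2.imwrite('pics/m3.png',m[:,:,::-1])
E
```

```text
[ 0.4799013  -0.19757666 -0.00935271] 0.005606976268439063 [236.1 236.4] [250.6 227.8] [280.7 194.9]
```

View pics/m3.png

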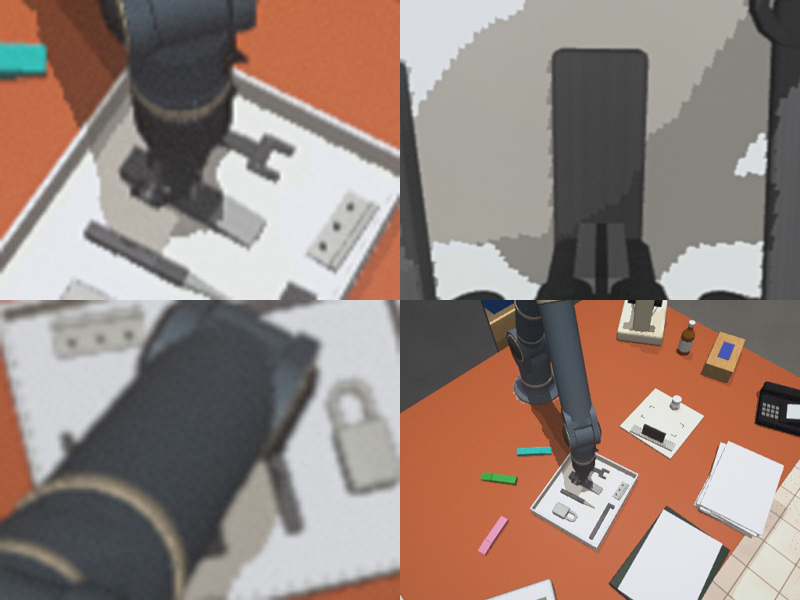

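The wrist crop shows the chisel centred under the shut fingers, which still float over it, with their tip edge at pixel (250,233). The edge I see is the pads' robot-side edge (11 mm off), so the height offset is larger than I took it for. I compute it.

```bash
python3 - <<'E'
from h import *
from scipy.spatial.transform import Rotation as Ro
s=env.get_state();R=Ro.from_quat(s['tool_rot'],scalar_first=True).as_matrix();p=s['eef_pos'];w=load('w2')
for d in (0,-.01,-.02,-.03,-.035,-.04,-.05): print(d,[np.round(proj(w,p+R@np.array([ox,0,d])),1).tolist() for ox in (0,.011)])
print('chisel pred',np.round(proj(w,[.42,-.211,.023]),1),'obs 250,128.8')
o,dd=ray(w,256,192);print(o,s['time'])
g=cv2.cvtColor(cv2.imread('pics/w2.png'),cv2.COLOR_BGR2GRAY)
cv2.imwrite('pics/m4.png',cv2.convertScaleAbs(cv2.resize(g[200:384,130:370],(782,600),interpolation=cv2.INTER_CUBIC),alpha=2.2))
E
```

```text
0 [[250.6, 227.9], [250.6, 211.3]]
-0.01 [[250.6, 234.1], [250.6, 216.7]]
-0.02 [[250.6, 240.9], [250.6, 222.7]]
-0.03 [[250.7, 248.6], [250.7, 229.4]]
-0.035 [[250.7, 252.8], [250.7, 233.1]]
-0.04 [[250.7, 257.3], [250.7, 237.0]]
-0.05 [[250.7, 267.2], [250.7, 245.6]]
chisel pred [252.6 131.1] obs 250,128.8
[ 0.4125532  -0.21398867  0.16666176] 7.7
```

View pics/m4.png

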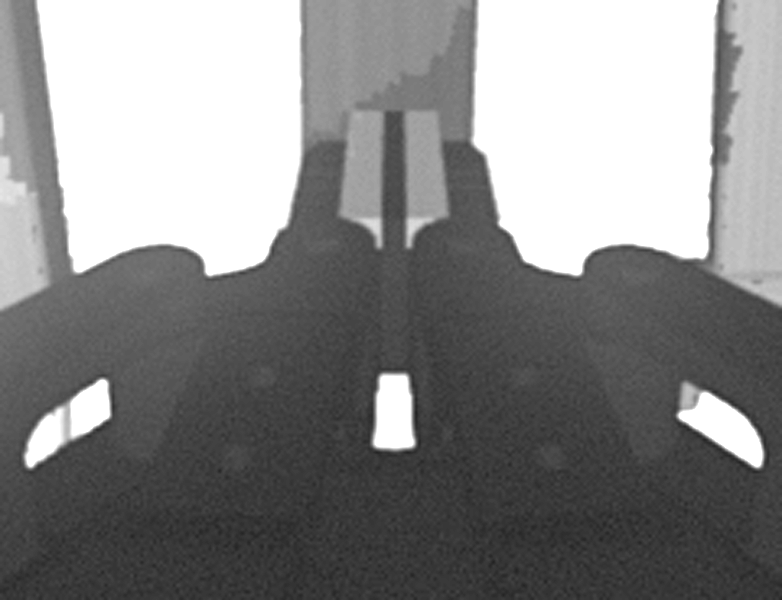

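The shut tips sit about 35 mm above the reported TCP. Their near edge is at v=233.8 in the wrist view, and the scene view agrees with (232,204). So the reported TCP z must go to about -0.026. I open here, then go down slowly.

Emit:
step_arm(
  rows=[0.2, 0, 0, 0, 0, 0.2, 0, 0, 0, 0, 0.2, 0, 0, 0, 0, 0.2, 0, 0, 0, 0, 0.2, 0, 0, 0.004, 0, 0.2, 0, 0, 0.004, 0, 0.2, 0, 0, 0.003, 0, 0.2, 0, 0, 0.003, 0, 0.2, 0, 0, 0, 0],
)

```text
time: 8.6
eef_pos: [0.4795, -0.1974, -0.0239]
tool_rot: [-0.001, -0.117, 0.993, 0.0]
ft_force: [-0.9, -0.2, -0.2]
opening: 0.598
finger_force: 0.0
```

Emit:
step_arm(
  rows=[0.2, 0, 0, 0.002, 0, 0.2, 0, 0, 0.001, 0, 0.2, 0, 0, 0, 0, -1, 0, 0, 0, 0, -1, 0, 0, 0, 0, -1, 0, 0, 0, 0, -1, 0, 0, 0, 0, -1, 0, 0, 0, 0, -1, 0, 0, 0, 0],
)

```text
time: 9.5
eef_pos: [0.4804, -0.198, -0.0259]
tool_rot: [0.0, -0.117, 0.993, -0.0]
ft_force: [-0.9, -1.4, 5.5]
opening: 0.311
finger_force: 60.5
```

The chisel is gripped (opening 0.311, 60 N). I lift it, turn it and carry it to the board.

Emit:
step_arm(
  rows=[-1, 0, 0, -0.01, 0, -1, 0, 0, -0.02, 0, -1, 0, 0, -0.03, 0, -1, 0, 0, -0.03, 0, -1, 0, 0, -0.03, 0, -1, 0, 0, 0, 7.7, -1, -0.0068, 0.041, 0, 0, -1, -0.0068, 0.041, 0, 0, -1, -0.0068, 0.041, 0, 0, -1, -0.0068, 0.041, 0, 0, -1, -0.0068, 0.041, 0, 0, -1, -0.0068, 0.041, 0, 0, -1, -0.0068, 0.041, 0, 0, -1, -0.0068, 0.041, 0, 0, -1, -0.0068, 0.041, 0, 0, -1, -0.0068, 0.041, 0, 0, -1, 0, 0, 0, 0, -1, 0, 0, 0, 0],
)

```text
time: 11.3
eef_pos: [0.5046, 0.218, 0.0928]
tool_rot: [-0.001, -0.052, 0.999, -0.001]
ft_force: [0.1, -1.0, -5.3]
opening: 0.31
finger_force: 60.6
```

```bash
python3 - <<'E'
from h import *
im,ci,s=grab('scene','s3');im2,c2,s=grab('wrist','w3')
print(s['eef_pos'],s['opening'],s['finger_force'],s['time'])
f=lambda i:cv2.resize(i,(400,400),interpolation=cv2.INTER_CUBIC)
m=np.hstack([f(im[90:250,250:410]),f(im2[:384,64:448])])
cv2.imwrite('pics/m5.png',m[:,:,::-1])
E
```

```text
[0.50500134 0.21629591 0.0928209 ] 0.3148379753453173 60.5958366394043 11.35
```

View pics/m5.png

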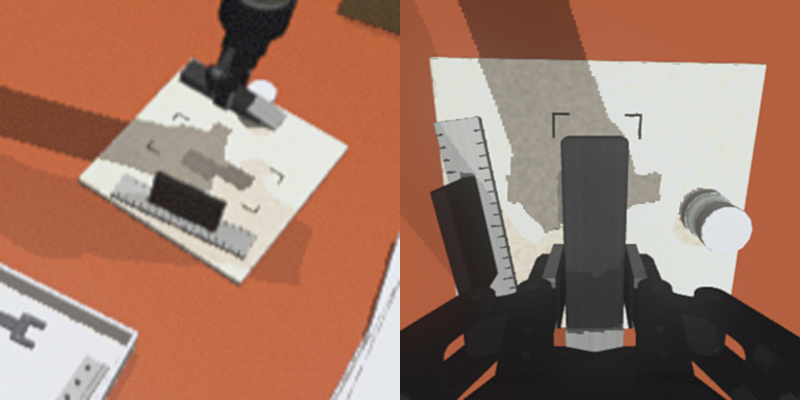

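The chisel hangs level, centred between the marks, and the jar and straightedge are clear. Lowering.

Emit:
step_arm(
  rows=[-1, 0, 0, 0.035, 0, -1, 0, 0, 0.035, 0, -1, 0, 0, 0.02, 0, -1, 0, 0, 0.01, 0, -1, 0, 0, 0.005, 0, -1, 0, 0, 0.003, 0, -1, 0, 0, 0.002, 0, -1, 0, 0, 0.002, 0, -1, 0, 0, 0, 0, -1, 0, 0, 0, 0],
)

```text
time: 12.4
eef_pos: [0.5066, 0.2174, -0.0179]
tool_rot: [0.0, -0.051, 0.999, 0.0]
ft_force: [-0.1, 0.2, -5.2]
opening: 0.315
finger_force: 60.6
```

Emit:
step_arm(
  rows=[-1, 0, 0, 0.001, 0, -1, 0, 0, 0.001, 0, -1, 0, 0, 0, 0, -1, 0, 0, 0, 0],
)

```text
time: 12.8
eef_pos: [0.5063, 0.2172, -0.0203]
tool_rot: [-0.0, -0.05, 0.999, 0.0]
ft_force: [1.0, -0.1, -4.9]
opening: 0.316
finger_force: 60.6
```

Emit:
step_arm(
  rows=[-1, 0, 0, 0.0008, 0, -1, 0, 0, 0, 0, -1, 0, 0, 0, 0],
)

```text
time: 13.1
eef_pos: [0.5064, 0.2173, -0.0208]
tool_rot: [0.0, -0.05, 0.999, 0.0]
ft_force: [-1.1, -0.1, -0.8]
opening: 0.311
finger_force: 61.1
```

Emit:
step_arm(
  rows=[-0.2, 0, 0, 0, 0, 0, 0, 0, 0, 0, 0.1, 0, 0, 0, 0, 0.1, 0, 0, 0, 0, 0.1, 0, 0, 0, 0, 0.1, 0, 0, -0.01, 0, 0.1, 0, 0, -0.02, 0, 0.1, 0, 0, -0.03, 0, 0.1, 0, 0, -0.04, 0, 0.1, 0, 0, -0.04, 0, 0.1, 0, 0, -0.04, 0, 0.1, 0, 0, -0.04, 0, 0.1, 0, 0, 0, 0, 0.1, 0, 0, 0, 0, 0.1, 0, 0, 0, 0],
)

```text
time: 14.6
eef_pos: [0.5054, 0.2168, 0.1981]
tool_rot: [-0.001, -0.05, 0.999, -0.0]
ft_force: [0.7, 0.2, -0.7]
opening: 0.549
finger_force: 0.0
```

```bash
python3 - <<'E'
from h import *
im,ci,s=grab('wrist','w4'); print(s['eef_pos'],s['tool_rot'],s['opening'],s['time'])
g=cv2.cvtColor(im,cv2.COLOR_RGB2GRAY)
m=(g<90).astype(np.uint8); m[300:]=0
hsv=cv2.cvtColor(im,cv2.COLOR_RGB2HSV)
n,l,st,c=cv2.connectedComponentsWithStats(m)
for i in range(1,n):
    if st[i,4]>150:
        r=cv2.minAreaRect(np.argwhere(l==i)[:,::-1].astype(np.float32));b=cv2.boxPoints(r)
        print(st[i],np.round(r[1],1),[onz(ci,*q,.028).round(3)[:2].tolist() for q in b])
for y in range(60,300,20): print(y,g[y,70:330:5].tolist())
E
```

```text
[0.50541559 0.21678333 0.1981048 ] [-8.62944753e-04 -5.04326789e-02  9.98727039e-01 -3.17682731e-04] 0.5486707228950044 14.6
[ 140    0  101   73 5404] [ 72. 100.] [[0.337, 0.087], [0.327, 0.188], [0.394, 0.194], [0.405, 0.087]]
[ 239  122   24   68 1481] [67. 23.] [[0.446, 0.198], [0.444, 0.223], [0.521, 0.232], [0.524, 0.205]]
[ 145  153   37   87 1859] [85.1 24.7] [[0.497, 0.091], [0.488, 0.119], [0.59, 0.143], [0.6, 0.113]]
[  70  236  136   64 3756] [ 63. 135.] [[0.605, 0.0], [0.588, 0.168], [0.678, 0.173], [0.697, -0.005]]
[ 296  237  136   63 3713] [135.  62.] [[0.666, 0.294], [0.578, 0.281], [0.561, 0.449], [0.648, 0.473]]
60 [99, 101, 100, 100, 101, 102, 103, 102, 113, 115, 115, 115, 115, 114, 116, 116, 115, 117, 115, 85, 77, 76, 77, 76, 76, 78, 76, 75, 76, 77, 75, 76, 77, 76, 117, 116, 115, 117, 115, 115, 116, 116, 116, 116, 117, 116, 114, 114, 115, 115, 114, 115]
80 [102, 100, 101, 101, 101, 102, 103, 102, 103, 104, 115, 116, 117, 117, 209, 217, 218, 218, 218, 219, 155, 148, 148, 145, 149, 146, 144, 148, 147, 151, 145, 149, 153, 145, 150, 169, 219, 219, 219, 218, 219, 220,
[... 1923 characters left out ...]
, 114, 114, 115, 113, 104, 104, 100, 202, 205, 140, 158, 166, 164, 167, 84, 89, 56, 205, 206, 206, 212, 212, 214, 204, 212, 209, 207, 206, 208, 205, 224, 223, 220, 219, 219, 224, 58, 90, 88, 221, 218, 221]
260 [115, 113, 113, 113, 113, 114, 114, 115, 113, 114, 114, 114, 114, 114, 114, 115, 114, 203, 204, 190, 47, 45, 84, 84, 51, 48, 49, 135, 211, 209, 214, 212, 212, 206, 219, 219, 219, 219, 218, 218, 219, 219, 218, 217, 219, 210, 54, 51, 51, 86, 84, 48]
280 [114, 114, 113, 113, 114, 116, 85, 40, 34, 33, 56, 114, 112, 113, 113, 106, 36, 39, 45, 45, 40, 41, 41, 43, 41, 43, 41, 106, 104, 105, 104, 106, 105, 106, 116, 117, 118, 118, 117, 120, 119, 117, 117, 117, 117, 117, 42, 43, 41, 45, 41, 41]
```

Emit:
step_arm(
  rows=[1, -0.0102, -0.0483, 0, 0, 1, -0.0102, -0.0483, 0, 0, 1, 0, 0, 0, -6.8, 1, 0, 0, 0, 0, 1, 0, 0, 0, 0, 1, 0, 0, 0, 0, 1, 0, 0, 0, 0],
)

```text
time: 15.35
eef_pos: [0.5359, 0.1244, 0.1986]
tool_rot: [-0.0, -0.11, 0.994, 0.0]
ft_force: [-0.1, -0.3, -0.2]
opening: 0.999
finger_force: 0.0
```

```bash
cat > edges.py <<'E'
from h import *
def cross(row,lo,hi,thr,rise):   # subpixel crossing in a grey row
    r=row.astype(float)
    for x in range(lo,hi):
        a,b=r[x],r[x+1]
        if (a<thr<=b) if rise else (a>=thr>b): return x+(thr-a)/(b-a)
def line(ci,pts,z):
    P=np.array([onz(ci,u,v,z)[:2] for u,v in pts]);vx,vy,x,y=cv2.fitLine(P.astype(np.float32),cv2.DIST_HUBER,0,.001,.001).ravel()
    if vx<0: vx,vy=-vx,-vy
    r=(P-[x,y])@[-vy,vx];return np.array([x,y]),np.arctan2(vy,vx),P,r.std()
E
python3 - <<'E'
from edges import *
im,ci,s=grab('wrist','w5'); print(s['eef_pos'],s['tool_rot'],s['opening'],s['time'])
g=cv2.cvtColor(im,cv2.COLOR_RGB2GRAY)
m=(g<90).astype(np.uint8); m[300:]=0
n,l,st,c=cv2.connectedComponentsWithStats(m)
for i in range(1,n):
    if st[i,4]>150:print(st[i])
for y in range(90,260,10): print(y,g[y,215:345:3].tolist())
g4=cv2.cvtColor(cv2.imread('pics/w4.png'),cv2.COLOR_BGR2GRAY);c4=load('w4')
for z in (.028,):
  L=line(c4,[(cross(g4[y],230,246,112,False),y) for y in range(128,184,3)],z)
  Rr=line(c4,[(cross(g4[y],255,275,112,True),y) for y in range(128,184,3)],z)
  for q in (L,Rr): print('chisel',q[0].round(4),q[1].round(4),q[3])
  d=Rr[0]-L[0];print('width',d@[-np.sin(L[1]),np.cos(L[1])])
col=g4[110:135,251];print('rear',col.tolist()); print([onz(c4,251,v,.028).round(4).tolist() for v in (121.5,)], g4[185:235,251].tolist())
E
```

```text
[0.53588778 0.12436106 0.1985511 ] [-3.20180730e-04 -1.10274506e-01  9.93901113e-01  9.64096148e-05] 0.9993575523121146 15.35
[ 31   0  24  87 279]
[ 61   0  24  70 198]
[ 182    0   84  178 7958]
[311 113  25  98 380]
[ 234  134   20   87 1004]
[   0  245  163   55 4299]
[ 339  246   89   54 2696]
90 [71, 71, 72, 70, 72, 71, 147, 139, 141, 139, 144, 139, 144, 143, 147, 142, 142, 143, 208, 212, 213, 213, 213, 212, 214, 213, 215, 212, 213, 213, 214, 214, 214, 213, 214, 214, 213, 214, 213, 214, 214, 215, 213, 214]
100 [71, 73, 71, 71, 71, 83, 115, 118, 118, 113, 117, 118, 116, 117, 118, 119, 121, 142, 216, 213, 212, 213, 214, 214, 213, 212, 214, 214, 213, 214, 213, 214, 161, 199, 198, 163, 133, 215, 214, 215, 213, 212, 215, 214]
110 [72, 70, 71, 74, 71, 132, 116, 118, 116, 114, 117, 116, 117, 118, 117, 116, 118, 143, 208, 212, 213, 212, 212, 212, 214, 214, 213, 214, 213, 214, 213, 217, 117, 216, 213, 215, 215, 215, 218, 220, 209, 217, 215, 215]
120 [70, 72, 74, 72, 78, 141, 104, 109, 117, 112, 116, 116, 116, 117, 118, 94, 110, 146, 141, 196, 212, 214, 213, 211, 214, 214, 214, 213, 213,
[... 2709 characters left out ...]
 111, 113, 110, 111, 110, 112, 123, 140, 150, 183, 204, 208, 214, 217, 215, 215, 214, 212, 214, 212, 212, 213, 212, 213, 213, 213, 212, 212, 214, 212, 212, 213, 213, 212, 214, 116, 40]
chisel [0.4859 0.2006] 0.0977 0.0001596041379505752
chisel [0.4764 0.228 ] 0.0895 0.00032974843298011497
width 0.028173225
rear [152, 153, 151, 150, 149, 149, 149, 151, 151, 151, 147, 124, 84, 72, 76, 77, 76, 76, 76, 78, 79, 75, 76, 76, 77]
[[0.4446, 0.2111, 0.028]] [82, 98, 106, 109, 111, 111, 109, 109, 110, 109, 111, 109, 104, 108, 155, 177, 179, 178, 177, 178, 178, 177, 176, 177, 177, 178, 178, 177, 177, 175, 169, 174, 174, 166, 160, 158, 158, 158, 158, 159, 160, 156, 166, 200, 217, 214, 210, 206, 207, 212]
```

```bash
python3 - <<'E'
from edges import *
g=cv2.cvtColor(cv2.imread('pics/w5.png'),cv2.COLOR_BGR2GRAY);c=load('w5')
rs=list(range(104,146,2))
R=[(cross(g[y],258,275,130,True),y) for y in rs]+[(cross(g[y],258,275,197,True),y) for y in range(184,226,2)]
Lf=[(cross(g[y],226,238,127,False),y) for y in rs]+[(cross(g[y],226,240,190,False),y) for y in range(186,226,2)]
R=[q for q in R if q[0]];Lf=[q for q in Lf if q[0]]
for n,p in (('R',R),('L',Lf)):
    q=line(c,p,.018);print(n,q[0].round(4),q[1].round(4),q[3].round(4),len(p)); print([round(float(u),1) for u,v in p])
fl=[(cross(g[y],236,247,72,False),y) for y in range(142,186,2)];fr=[(cross(g[y],247,258,75,True),y) for y in range(142,220,2)]
print([round(float(u),1) for u,v in fl if u]);print([round(float(u),1) for u,v in fr if u])
q=line(c,[a for a in fl if a[0]],.071);print('fin L top',q[0].round(4),q[1].round(4),q[3])
for y in range(130,142,2): print(y,g[y,236:258].tolist())
print(g[216:232,247].tolist(),g[85:105,250].tolist(),g[225:256,262].tolist(),g[225:256,236].tolist())
g4=cv2.cvtColor(cv2.imread('pics/w4.png'),cv2.COLOR_BGR2GRAY);c4=load('w4')
for y in range(149,170,3): print(y,g4[y,140:176].tolist())
p,e=tri(ray(c,247,134),ray(c4,154,153));print('fin rear top',p.round(4),e)
E
```

```text
R [0.5268 0.1388] 0.2362 0.0002 42
[263.6, 263.4, 263.5, 263.5, 263.7, 263.6, 263.6, 263.5, 263.6, 263.5, 263.5, 263.5, 263.5, 263.8, 263.5, 263.4, 263.4, 263.7, 263.5, 263.4, 263.4, 263.7, 263.7, 263.8, 263.8, 263.7, 263.7, 263.9, 263.8, 263.7, 263.8, 263.7, 263.7, 263.8, 263.8, 263.8, 263.8, 263.7, 263.6, 263.8, 264.8, 263.8]
L [0.5315 0.1015] 0.2306 0.0004 40
[231.1, 231.4, 231.9, 231.2, 231.2, 230.5, 231.3, 231.4, 231.5, 231.3, 232.3, 231.5, 231.3, 232.2, 232.2, 232.2, 231.4, 232.1, 232.1, 231.6, 233.1, 233.1, 233.2, 233.2, 233.2, 233.4, 233.4, 233.1, 233.6, 234.1, 233.6, 234.4, 234.6, 234.0, 234.3, 234.5, 234.1, 234.0, 233.9, 233.8]
[241.5, 241.6, 241.6, 241.6, 241.8, 241.8, 241.7, 241.7, 241.7, 241.7, 241.7, 241.9, 242.2, 242.2, 242.2, 236.0, 242.2, 242.2, 242.2, 242.6, 242.6, 242.5]
[253.4, 253.3, 253.4, 253.4, 253.4, 253.3, 253.3, 253.4, 253.3, 253.4, 253.3, 253.4, 253.3, 253.3, 253.3, 253.3, 253.3, 253.3, 253.3, 253.3, 252.7, 253.0, 253.1, 253.1, 253.1, 253.1, 253.0, 253.0, 253.0, 253.0, 253.0, 253.0, 252.9, 253.0, 252.9, 252.9, 253.1, 253.1, 253.1]
fin L top [0.5134 0.1104]
[... 1699 characters left out ...]
158 [103, 103, 106, 103, 106, 140, 193, 196, 181, 143, 112, 87, 60, 45, 41, 45, 47, 48, 50, 49, 50, 51, 50, 51, 53, 51, 50, 51, 49, 92, 158, 190, 191, 189, 190, 191]
161 [102, 104, 105, 104, 98, 66, 45, 46, 47, 50, 51, 55, 54, 58, 57, 53, 48, 49, 48, 48, 48, 51, 51, 48, 48, 50, 50, 48, 47, 60, 118, 183, 195, 189, 187, 188]
164 [104, 103, 102, 106, 99, 78, 53, 51, 54, 54, 56, 56, 56, 55, 56, 52, 49, 47, 49, 46, 48, 51, 47, 50, 48, 49, 50, 50, 49, 47, 76, 137, 184, 193, 190, 188]
167 [104, 102, 104, 104, 105, 100, 70, 51, 54, 51, 53, 53, 55, 55, 57, 55, 52, 50, 49, 49, 47, 48, 48, 51, 50, 50, 48, 49, 50, 48, 53, 109, 179, 193, 191, 187]
fin rear top [0.4885 0.11   0.0495] 0.0018004889326103904
```

```bash
python3 - <<'E'
from edges import *
c,c4=load('w5'),load('w4')
p,e=tri(ray(c,241.5,139.5),ray(c4,145,160.5));print('fin rear-left top',p.round(4),round(e*1e3,1))
print('rear end mid',onz(c,248,93.8,.018).round(4),'fin rear foot mid',onz(c,248,134.2,.018).round(4))
g=cv2.cvtColor(cv2.imread('pics/w5.png'),cv2.COLOR_BGR2GRAY)
q=line(c,[(cross(g[y],247,258,85,True),y) for y in range(142,185,2)],.018);print('fin right foot',q[0].round(4),q[1].round(4))
q=line(c,[(a,y) for y in range(142,185,2) if (a:=cross(g[y],239,247,72,False))],.071);print('fin left top',q[0].round(4),q[1].round(4))
E
```

```text
fin rear-left top [0.4944 0.1057 0.0658] 1.1
rear end mid [0.4477 0.1018 0.018 ] fin rear foot mid [0.4914 0.1116 0.018 ]
fin right foot [0.5182 0.1244] 0.2232
fin left top [0.5155 0.1109] 0.2371
```

Emit:
step_arm(
  rows=[0, 0.0015, -0.0023, 0.03, -0.86, 0, 0, 0, 0.04, 0, 0, 0, 0, 0.04, 0, 0, 0, 0, 0.03, 0, 0, 0, 0, 0.03, 0, 0, 0, 0, 0.02, 0, 0, 0, 0, 0.008, 0, 0, 0, 0, 0, 0, 0, 0, 0, 0, 0],
)

```text
time: 16.3
eef_pos: [0.5362, 0.1209, 0.0018]
tool_rot: [0.001, -0.117, 0.993, 0.0]
ft_force: [0.7, 0.3, 0.2]
opening: 0.499
finger_force: 0.0
```

Emit:
step_arm(
  rows=[-1, 0, 0, 0, 0, -1, 0, 0, 0, 0, -1, 0, 0, 0, 0, -1, 0, 0, 0, 0, -1, 0, 0, 0, 0, -1, 0, 0, 0, 0, -1, 0, 0, 0, 0],
)

```text
time: 17.0
eef_pos: [0.5361, 0.1211, 0.0019]
tool_rot: [0.001, -0.117, 0.993, 0.0]
ft_force: [-1.5, 0.6, 5.5]
opening: 0.131
finger_force: 61.2
```

Emit:
step_arm(
  rows=[-1, 0, 0, -0.005, 0, -1, 0, 0, -0.01, 0, -1, 0, 0, 0, 4.1, -1, 0, 0, 0, 4.1, -1, 0.005, 0.02, 0, 0, -1, 0.005, 0.02, 0, 0, -1, 0.0067, 0.0205, 0, 0, -1, 0, 0, 0, 0, -1, 0, 0, 0, 0, -1, 0, 0, 0, 0],
)

```text
time: 18.0
eef_pos: [0.5136, 0.1781, 0.0161]
tool_rot: [0.0, -0.045, 0.999, -0.0]
ft_force: [-0.2, -0.6, -1.7]
opening: 0.125
finger_force: 59.8
```

```bash
python3 - <<'E'
from edges import *
im,c,s=grab('wrist','w6');q=s['tool_rot'];print(s['eef_pos'],2*np.arctan2(-q[1],q[2]),s['ft_force'])
g=cv2.cvtColor(im,cv2.COLOR_RGB2GRAY)
for y in range(60,230,10): print(y,g[y,220:380:4].tolist())
E
```

```text
[0.51356451 0.17809931 0.01607311] 0.09011494865510049 [-0.16813749 -0.57415193 -1.74502289]
60 [145, 149, 143, 144, 146, 150, 150, 145, 146, 151, 145, 151, 223, 219, 219, 220, 219, 219, 220, 219, 219, 220, 220, 219, 220, 220, 220, 220, 219, 220, 220, 220, 220, 220, 220, 219, 218, 218, 220, 219]
70 [114, 115, 114, 113, 112, 113, 115, 114, 113, 116, 115, 115, 113, 115, 161, 175, 176, 215, 220, 218, 219, 220, 219, 219, 220, 220, 220, 221, 220, 220, 221, 220, 220, 219, 221, 220, 219, 220, 220, 220]
80 [123, 123, 123, 122, 122, 123, 124, 124, 123, 124, 124, 125, 124, 126, 125, 149, 204, 218, 220, 220, 220, 220, 221, 219, 220, 219, 220, 220, 220, 221, 221, 221, 220, 220, 220, 219, 220, 219, 220, 220]
90 [55, 53, 124, 122, 121, 123, 124, 123, 123, 124, 124, 124, 122, 126, 82, 57, 63, 222, 219, 219, 219, 219, 219, 220, 221, 220, 220, 220, 219, 219, 220, 219, 219, 221, 220, 221, 221, 219, 220, 221]
100 [121, 125, 122, 120, 121, 123, 123, 124, 123, 123, 122, 125, 123, 125, 125, 125, 121, 221, 219, 220, 220, 220, 219, 219, 221, 220, 221, 220, 221, 221, 220, 221, 220, 219, 216, 125, 86, 88, 132
[... 1619 characters left out ...]
9, 39, 39, 37, 34, 122, 119, 117, 119, 150, 124, 56, 55, 66, 66, 68, 76, 104, 106, 102, 104, 100, 104, 104, 216, 220, 221, 220, 220, 220, 220, 219, 221]
200 [110, 118, 94, 96, 38, 38, 41, 39, 37, 39, 37, 34, 122, 119, 119, 118, 148, 120, 47, 57, 66, 63, 67, 64, 105, 104, 102, 104, 99, 104, 95, 221, 220, 219, 220, 220, 220, 221, 220, 220]
210 [107, 119, 112, 95, 40, 38, 39, 40, 38, 34, 37, 32, 120, 118, 116, 116, 150, 124, 44, 58, 65, 65, 69, 66, 67, 65, 67, 68, 67, 69, 65, 223, 219, 219, 220, 220, 218, 220, 221, 221]
220 [90, 62, 65, 94, 43, 38, 37, 36, 35, 39, 34, 33, 118, 110, 58, 57, 156, 125, 37, 60, 67, 64, 67, 64, 65, 66, 66, 65, 67, 67, 76, 219, 220, 221, 219, 220, 220, 219, 220, 221]
```

```bash
python3 - <<'E'
from edges import *
g=cv2.cvtColor(cv2.imread('pics/w6.png'),cv2.COLOR_BGR2GRAY);c=load('w6')
ch=np.array([.5093,.2170])
def rep(n,p,z):
    p=[a for a in p if a[0]];q=line(c,p,z);print(n,q[0].round(4),q[1].round(4),q[3].round(4),len(p),[round(float(a[0]),1) for a in p][::4])
rep('edge R',[(cross(g[y],278,292,165,True),y) for y in range(84,118)],.033)
rep('chis L foot',[(cross(g[y],286,300,95,False),y) for y in range(150,225,3)],.012)
rep('chis R top',[(cross(g[y],335,352,160,True),y) for y in range(135,225,3)],.028)
for y in (150,180,200,215): print(g[y,280:306].tolist())
E
```

```text
edge R [0.4366 0.1889] 0.1255 0.0007 34 [281.3, 283.5, 286.2, 282.5, 286.0, 285.8, 286.0, 285.2, 285.7]
chis L foot [0.482  0.2004] 0.0997 0.0001 25 [292.4, 291.9, 291.5, 291.3, 290.7, 290.4, 290.4]
chis R top [0.4758 0.2273] 0.1005 0.0001 30 [347.6, 346.6, 345.7, 344.9, 343.8, 343.0, 342.2, 341.2]
[57, 56, 55, 62, 97, 140, 147, 144, 142, 139, 126, 122, 112, 67, 42, 43, 47, 55, 61, 65, 69, 66, 65, 69, 85, 102]
[119, 119, 113, 114, 142, 152, 149, 149, 149, 141, 127, 112, 67, 40, 41, 43, 52, 61, 64, 66, 66, 66, 67, 66, 64, 65]
[118, 114, 106, 116, 148, 153, 146, 126, 120, 123, 114, 80, 47, 37, 41, 50, 57, 64, 67, 66, 66, 64, 66, 66, 63, 64]
[115, 110, 115, 148, 153, 153, 152, 145, 126, 121, 111, 65, 38, 38, 45, 52, 59, 62, 64, 64, 68, 65, 64, 64, 66, 65]
```

Emit:
step_arm(
  rows=[-1, 0, 0, 0.006, -0.4, -1, 0, 0, 0.004, 0, -1, 0, 0, 0.003, 0, -1, 0, 0, 0.0012, 0, -1, 0, 0, 0, 0, -1, 0, 0, 0, 0, -1, 0, 0, 0, 0],
)

```text
time: 18.75
eef_pos: [0.513, 0.1789, 0.0019]
tool_rot: [-0.0, -0.049, 0.999, -0.0]
ft_force: [-2.7, -2.3, 4.3]
opening: 0.128
finger_force: 60.8
```

Emit:
step_arm(
  rows=[-1, 0, 0.0012, 0, 0, -1, 0, 0.0012, 0, 0, -1, 0, 0.0012, 0, 0, -1, 0, 0.0012, 0, 0, -1, 0, 0.0012, 0, 0, -1, 0, 0.001, 0, 0, -1, 0, 0.001, 0, 0, -1, 0, 0.001, 0, 0, -1, 0, 0.001, 0, 0, -1, 0, 0, 0, 0, -1, 0, 0, 0, 0],
)

```text
time: 19.85
eef_pos: [0.5128, 0.1881, 0.0019]
tool_rot: [0.0, -0.049, 0.999, -0.001]
ft_force: [1.8, -5.7, 4.0]
opening: 0.131
finger_force: 60.7
```

```bash
python3 - <<'E'
from edges import *
im,c,s=grab('wrist','w7');q=s['tool_rot'];print(s['eef_pos'],2*np.arctan2(-q[1],q[2]),s['ft_force'])
g=cv2.cvtColor(im,cv2.COLOR_RGB2GRAY)
for y in range(125,225,12): print(y,g[y,270:306].tolist())
def rep(n,p,z):
    p=[a for a in p if a[0]];q=line(c,p,z);print(n,q[0].round(4),q[1].round(4),q[3].round(4),len(p),[round(float(a[0]),1) for a in p][::4])
rep('chis R top',[(cross(g[y],315,352,160,True),y) for y in range(135,225,3)],.028)
E
```

```text
[0.51282972 0.18805316 0.00185063] 0.09793904264089898 [ 1.80730344 -5.73721023  3.97418811]
125 [120, 119, 119, 121, 121, 120, 119, 119, 121, 120, 118, 121, 121, 119, 104, 66, 47, 48, 55, 61, 66, 68, 67, 69, 82, 97, 101, 94, 87, 95, 100, 97, 87, 89, 101, 99]
137 [117, 119, 118, 118, 120, 120, 118, 119, 119, 119, 120, 119, 119, 116, 98, 59, 43, 51, 57, 63, 65, 68, 67, 67, 68, 78, 98, 104, 104, 103, 107, 107, 110, 109, 106, 105]
149 [67, 68, 67, 68, 66, 69, 68, 69, 67, 67, 68, 69, 68, 65, 62, 44, 46, 54, 59, 65, 63, 65, 67, 66, 68, 66, 66, 66, 66, 65, 68, 68, 70, 68, 66, 65]
161 [117, 118, 116, 117, 117, 117, 116, 117, 117, 117, 119, 113, 95, 78, 55, 42, 45, 54, 59, 65, 66, 66, 66, 65, 66, 65, 65, 64, 66, 67, 68, 68, 70, 66, 65, 66]
173 [115, 116, 117, 118, 117, 114, 118, 116, 119, 117, 118, 117, 112, 93, 55, 39, 46, 56, 60, 61, 64, 64, 64, 66, 63, 64, 63, 66, 67, 67, 68, 67, 66, 67, 64, 65]
185 [115, 115, 117, 114, 110, 108, 109, 109, 110, 109, 110, 105, 80, 57, 39, 41, 50, 56, 61, 63, 66, 64, 65, 63, 62, 64, 61, 64, 67, 66, 65, 66, 65, 66, 65, 62]
197 [114, 114, 116, 118, 115, 114, 116, 114, 116, 117, 112, 93, 78, 48, 37, 43, 54, 58, 62, 63, 66, 64, 63, 64, 63, 61, 63, 64, 65, 65, 65, 66, 65, 64, 64, 64]
209 [112, 115, 116, 116, 113, 114, 114, 115, 117, 116, 115, 106, 82, 45, 39, 47, 55, 58, 63, 63, 64, 65, 62, 63, 61, 59, 63, 64, 66, 65, 66, 66, 63, 64, 62, 64]
221 [114, 116, 106, 71, 55, 53, 57, 56, 60, 59, 57, 50, 44, 41, 43, 50, 55, 60, 61, 64, 64, 63, 61, 62, 61, 62, 63, 63, 65, 65, 64, 63, 65, 63, 63, 63]
chis R top [0.4712 0.2309] 0.2455 0.0017 30 [342.7, 341.7, 340.7, 339.7, 338.7, 337.7, 349.3, 346.6]
```

There is no gap visible and the side force shows contact. I push a touch more to seat it, then release and retreat.

Emit:
step_arm(
  rows=[-1, 0, 0.001, 0, 0, -1, 0, 0.0005, 0, 0, -1, 0, 0, 0, 0, -0.8, 0, 0, 0, 0, -0.6, 0, 0, 0, 0, -0.4, 0, 0, 0, 0, -0.2, 0, 0, 0, 0, 0, 0, 0, 0, 0, 0, 0, 0, 0, 0, 0, 0, 0, -0.01, 0, 0, 0, 0, -0.03, 0, 0, 0, 0, -0.04, 0, 0, 0, 0, -0.04, 0, 0, 0, 0, -0.04, 0, 0, 0, 0, -0.04, 0, 0, 0, 0, 0, 0, 0, 0, 0, 0, 0],
)

```text
time: 21.6
eef_pos: [0.5125, 0.1909, 0.2032]
tool_rot: [0.001, -0.049, 0.999, 0.001]
ft_force: [0.2, -0.4, -0.7]
opening: 0.501
finger_force: 0.0
```

```bash
python3 - <<'E'
from edges import *
im,c,s=grab('wrist','w8');q=s['tool_rot'];print(s['eef_pos'],2*np.arctan2(-q[1],q[2]),s['ft_force'],s['time'])
g=cv2.cvtColor(im,cv2.COLOR_RGB2GRAY)
for y in range(80,240,10): print(y,g[y,226:306:2].tolist())
E
```

```text
[0.51246556 0.19091556 0.20324901] 0.09842265258168058 [ 0.18103172 -0.38753577 -0.71148426] 21.6
80 [144, 145, 143, 147, 149, 145, 147, 144, 145, 144, 137, 162, 219, 216, 217, 217, 217, 217, 216, 217, 217, 217, 217, 218, 218, 217, 217, 217, 218, 217, 218, 217, 218, 218, 218, 217, 218, 218, 218, 216]
90 [139, 139, 145, 148, 145, 149, 151, 150, 149, 146, 149, 147, 157, 203, 218, 217, 217, 216, 218, 217, 217, 217, 217, 218, 217, 218, 218, 217, 217, 217, 217, 218, 219, 218, 218, 218, 218, 218, 217, 217]
100 [143, 141, 143, 142, 114, 123, 124, 122, 121, 120, 121, 121, 120, 121, 138, 192, 198, 200, 202, 190, 215, 218, 217, 217, 217, 218, 218, 218, 218, 218, 218, 217, 218, 218, 218, 218, 218, 217, 219, 219]
110 [150, 148, 150, 149, 117, 116, 117, 122, 121, 120, 123, 122, 121, 122, 123, 121, 183, 191, 192, 193, 218, 218, 216, 215, 217, 218, 217, 218, 217, 219, 217, 217, 217, 217, 218, 219, 219, 221, 140, 170]
120 [148, 149, 151, 147, 100, 92, 99, 123, 120, 120, 121, 121, 121, 121, 121, 121, 120, 99, 89, 78, 69, 104, 110, 112, 108, 111, 110, 112, 111, 109, 111, 104, 213, 218, 217, 218, 218, 
[... 1470 characters left out ...]
 171, 168, 170, 174, 170, 172, 172, 168, 186, 219, 218, 218, 218, 218, 218, 218, 217, 217]
210 [217, 217, 217, 218, 208, 139, 135, 116, 159, 94, 67, 67, 66, 63, 113, 183, 125, 124, 117, 167, 174, 170, 171, 167, 170, 174, 170, 172, 173, 168, 206, 218, 217, 217, 217, 217, 217, 217, 216, 218]
220 [216, 217, 217, 219, 210, 185, 184, 168, 170, 162, 148, 146, 147, 150, 182, 183, 183, 188, 167, 167, 170, 169, 168, 167, 170, 174, 170, 172, 169, 171, 217, 217, 218, 218, 219, 114, 212, 218, 218, 217]
230 [203, 208, 208, 204, 185, 149, 163, 164, 169, 173, 169, 168, 170, 169, 168, 165, 166, 160, 159, 203, 213, 217, 218, 217, 217, 217, 218, 216, 216, 215, 199, 209, 211, 211, 191, 128, 222, 218, 218, 217]
```

The boundary runs as one straight line at u≈264 with no gap. The chisel (v 119–227) is covered by the straightedge (v 98–240), so I hand in.

```bash
python3 -c "
from cell import env
print(env.close_job())"
```

```text
the job is handed in; nothing more can be done
None
```

The job is handed in at about 22 s of the 58 s allowed, and the judge returned no verdict: the last wrist view shows the chisel in the middle of the board with the straightedge flush along its whole -y side, both set down, and the arm never went near the jar.

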